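# Fit the matching adapter flange and clamp it

## Task

Pick out the adapter flange whose bolt holes match the four studs of the clamping fixture, lower it over the studs without dropping it, so that it sits flat on the stud plate. Then wind the fixture's clamp slide in with its black knob, clockwise seen from above and right up to its stop, so that its nose reaches over the flange's rim, and let go. Leave the other two flanges and everything else on the table where they are.

Things in the scene. Friction and masses are not known exactly. Their poses are not given: they have to be found in the camera images.
- stud_plate (a point): Centre of the top of the dark square stud plate (96 x 96 mm, top 28 mm above the table) on the fixed steel clamping fixture. Four brass studs, 8 mm in diameter with tapered tips, stand 17 mm above it at x = +-27.7 mm, y = +-16 mm in this point's frame (a rectangle; bolt circle 64 mm). z is up; +y points to the clamp slide. The fixture's base plate, 20 mm high, reaches from y = -65 to +170 mm and x = -65 to +65 mm.
- clamp_nose (a point): Middle of the lower front edge of the clamp slide's steel nose (26 mm wide, 10 mm thick, underside 41 mm above the table, so 3 mm over the rim of a flange that sits flat). Wound out it stands 60 mm from the stud plate's centre, wound fully in 32 mm. The blue slide block behind it is 60 mm wide along x, from 22 to 78 mm behind the nose tip, its top 56 mm above the table. It travels along the stud plate's -y direction.
- knob_grip (a point): Grip point on the axis of the black knob on top of the clamp slide, 86 mm above the table. Its grip is an upright bar 14 mm thick, 44 mm long, from 64 to 94 mm above the table, on a disc 46 mm across; x runs along the bar, y across it, z up. The knob rides on the slide, 50 mm behind the nose tip.
- feed_knob (a joint): Turn of the knob relative to the slide, rad: 0 wound out, 1.4 at its stop, growing clockwise seen from above. Each radian carries slide and knob 20 mm along the stud plate's -y, towards the stud plate: 28 mm in all, so the hand must follow. At 0 the bar's x is turned +0.7 rad (anticlockwise from above) from the stud plate's x, at the stop -0.7 rad. Friction about 0.1 N m; it stays where it is left. The start lies between 0 and 0.15.
- flange_a_neck (a point): A bare aluminium adapter flange: square plate 88 x 88 mm, 10 mm thick, with a round neck 32 mm in diameter standing up from its middle (total height 64 mm, black dot on top, about 0.4 kg). Four 11 mm through holes at x = +-27.7 mm, y = +-16 mm. The point lies on the neck's axis, 42 mm above the underside: gripped there, the fingertips stay clear of the studs. z is up the neck, x and y run parallel to the plate's edges.
- flange_b_neck (a point): A bare aluminium adapter flange: square plate 88 x 88 mm, 10 mm thick, with a round neck 32 mm in diameter standing up from its middle (total height 64 mm, black dot on top, about 0.4 kg). Four 11 mm through holes at x = +-22.6 mm, y = +-22.6 mm (a square). The point lies on the neck's axis, 42 mm above the underside: gripped there, the fingertips stay clear of the studs. z is up the neck, x and y run parallel to the plate's edges.
- flange_c_neck (a point): A bare aluminium adapter flange: square plate 88 x 88 mm, 10 mm thick, with a round neck 32 mm in diameter standing up from its middle (total height 64 mm, black dot on top, about 0.4 kg). Three 11 mm through holes, evenly spaced on a 64 mm circle. The point lies on the neck's axis, 42 mm above the underside: gripped there, the fingertips stay clear of the studs. z is up the neck, x and y run parallel to the plate's edges.
- paste_jar: Blue paste jar with a white lid, 64 mm across, 70 mm tall; origin at the centre of its underside. A bystander.
- spanner: Steel spanner lying flat, about 180 mm long along its own x; origin under its middle. A bystander.
- paste_brush: Small brush lying flat, about 200 mm long along its own x; origin under its middle. A bystander.
- guide_bush: Steel guide bush standing on end, 42 mm across, 40 mm tall; origin at the centre of its underside. A bystander.
- mould_insert: Small stepped steel mould insert, 36 x 36 mm, 26 mm tall; origin at the centre of its underside. A bystander.
- leader_pin: Steel leader pin standing on its head, 32 mm across the head, 78 mm tall; origin at the centre of its underside. A bystander.
Mind the look-alikes: they are no part of the job. Leave any pink, red or turquoise look-alike of the part that bears flange_a_neck alone.

How it is judged:
By the outcome, as a careful person would: the job done as asked, in the order asked, and still so for the second after the job is handed in, with the robot touching nothing.
It also fails if it takes over 61 s, if anything falls off the work surface, if the arm or the gripper's body presses on something with over 40 N, if the wrist force passes 120 N, or if a joint passes its speed limit or range.

## Robot

A 7-joint arm with a two-finger parallel gripper is mounted at the origin on the work surface. World frame = base frame: x ahead of the robot, y to its left, z up, the work surface at z = 0. Lengths are in m, angles in rad, forces in N, time in s.
With the tool pointing down it reaches from about 0.4 to 0.85 m from the base axis. Payload 4.5 kg.
Tool frame: the origin (TCP) lies midway between the tips of the shut fingers; the grasp point (between the pads) lies 19 mm behind it (env.grip_point_offset is the distance from the TCP to the grasp point, in m); z points along the fingers, y is the line along which they close (so a half turn about z gives the same grasp; the last joint's range is limited). The gripper opens to 85 mm and grips with 20 to 120 N. Pads are 22 mm wide; open, the fingers measure 114 mm over their backs; the gripper's body (76 mm by 85 mm) begins 54 mm behind the grasp point. The pads swing forward as they close: fully open they stand 13 mm farther back than shut.
Start: joints at [-1.224, 0.689, -0.195, 1.565, 0.157, 0.902, -0.215], TCP at [0.192, 0.595, 0.231] pointing down, gripper open.
Joint ranges: [-3.01, 3.01], [-0.46, 2.08], [-1.47, 1.51], [0.13, 2.56], [-1, 4.14], [0.04, 2.09], [-2.66, 2.66]. Speed limits (rad/s): [2.57, 2.57, 3.14, 3.14, 3.14, 3.14, 3.14].

## Interface

Orientations are given as a unit quaternion [x, y, z, w].
In Python, from bench import env gives the robot as it stands.
- The arm moves only by the tool servo_tool, never from a script. Its argument "deltas" is text: rows parted by semicolons, each of 7 numbers parted by spaces: the turn, a rotation vector about the world's x, y, z in degrees, then the shift along the world's x, y, z in cm, then the opening, from 0 (shut) to 1 (fully open). In form: rx ry rz dx dy dz grip; .... A call has 1 to 20 rows; each row is the pose to reach, as a shift and turn from the pose commanded when the call began; what a row does not reach only later rows make up. A row lasts 1/10 s, in which the tool goes at most 50 mm and 8.59 degrees, less where a joint would pass 70% of its speed; a pose out of reach is approached as far as the arm can. A call with a gripper value outside its range is refused whole. The fingers move at their own pace and stop on an object; "newtons" is the grip in N (left out, the last holds). Time passes only in rows, so rows that repeat a pose let the fingers close. It gives the time, the measured TCP pose, the force, the opening and the grip force at its end, in the units of the state.
- env.get_state(): the state, without advancing time (a new reading comes with each control period).
- env.read_camera(name): name is "scene" or "top" or "wrist"; returns a dict with "color" (480x640x3 uint8, red, green, blue), "mtx" (3x3 intrinsics, pixels), "pose" (4x4, takes a point from camera to world coordinates). Camera axes: x right, y up, looking along -z (the intrinsics and any distortion apply to the point x, -y, -z); pixel columns grow to the right and rows downward; lengths in m; the calibration is good to about 2 mm. A picture is of the moment at which its call begins. There is no depth.
- env.close_job(): hands the job in; it is judged then, once.
The state is a dict: "time_s": time; "joints": joint angles; "joint_vel": joint speeds; "effort": joint torques, N m; "ee_pos": TCP position; "ee_rot": TCP orientation; "ft_force": force on the tool from outside, world axes, zero at the start; "torque": the same for the moment, N m; "width": opening from 0.0 (shut) to 1.0 (fully open); "finger_force": force on a finger pad.
Only numpy, scipy, OpenCV 4.12 (cv2) and the standard library are available. Lean on these libraries where they do the work, as an engineer would, in place of code of your own. Each camera call takes 0.05 s, during which the arm holds its last target. There are 200 camera calls.

## Working session

There is one attempt and no reset: what is moved stays moved. The work goes in short steps, Python scripts to look and compute and a tool call to move; the robot and the scene stay as the last step left them, time stands still between calls to the robot, and variables do not carry over. Pictures are saved under pics/ and viewed, at most 10 in all, crops included, and the job is handed in when it is done.

Besides the shell and the picture viewer there is one more tool, called after "Call:" by a JSON object that holds its "op" and its "data", one argument or row to a line. servo_tool: Moves the arm, as the interface text tells. Its arguments: {"type":"object","properties":{"deltas":{"type":"string"},"newtons":{"type":"number"}},"required":["deltas"]}

```bash
mkdir -p pics; cat > h.py <<'E'
import numpy as np, cv2
from bench import env
def snap(n,f=None):
    c=env.read_camera(n); np.savez(f'{n}.npz',**{k:c[k] for k in('color','mtx','pose')}); 
    cv2.imwrite(f'pics/{f or n}.png',c['color'][:,:,::-1]); print(n,[k for k in c]); return c
def px2w(n,u,v,z):
    c=np.load(f'{n}.npz'); d=np.linalg.inv(c['mtx'])@[u,v,1]; d=c['pose'][:3,:3]@[d[0],-d[1],-d[2]]; o=c['pose'][:3,3]
    return o+d*(z-o[2])/d[2]
def w2px(n,p):
    c=np.load(f'{n}.npz'); q=c['pose'][:3,:3].T@(np.array(p)-c['pose'][:3,3]); q=c['mtx']@[q[0],-q[1],-q[2]]; return q[:2]/q[2]
def crop(n,u0,v0,u1,v1,s,f):
    c=np.load(f'{n}.npz')['color'][v0:v1,u0:u1,::-1]; cv2.imwrite(f'pics/{f}.png',cv2.resize(c,None,fx=s,fy=s,interpolation=cv2.INTER_CUBIC))
E
python3 - <<'E'
from h import *
a=snap('top','top1');b=snap('scene','scene1')
print(a['pose'],b['pose'],a['mtx']);print(env.get_state())
E
```

```text
top ['color', 'mtx', 'pose']
scene ['color', 'mtx', 'pose']
[[ 3.94635280e-04  9.89452927e-01 -1.44854234e-01  3.48667524e-01]
 [-9.99641178e-01  4.27004776e-03  2.64439462e-02 -8.17370076e-02]
 [ 2.67835744e-02  1.44791822e-01  9.89099575e-01  1.11764167e+00]
 [ 0.00000000e+00  0.00000000e+00  0.00000000e+00  1.00000000e+00]] [[ 0.65035277 -0.45942202  0.60495676  1.28997908]
 [ 0.7596311   0.39476152 -0.51684033 -0.75608922]
 [-0.00136582  0.79567251  0.60572551  0.88006954]
 [ 0.          0.          0.          1.        ]] [[562.76236529   0.         321.97430292]
 [  0.         562.76236529 229.70500676]
 [  0.           0.           1.        ]]
{'time_s': 0.1, 'joints': array([-1.22415599,  0.68990203, -0.19452562,  1.56625564,  0.15732368,
        0.90253631, -0.21510852]), 'joint_vel': array([-0.00109546, -0.00338766,  0.00234284, -0.00135534,  0.0003098 ,
       -0.00130961,  0.00019582]), 'effort': array([-3.16325779e-03, -5.40587926e+01, -1.27133701e+00, -1.58984756e+01,
        9.39310296e-03,  4.28767438e-03, -5.40385912e-06]), 'ee_pos': array([0.19221473, 0.59407658, 0.23055905]), 'ee_rot': array([ 1.55739234e-01,  9.87797835e-01, -8.51395919e-04, -6.07458402e-05]), 'ft_force': array([0.69358209, 0.2882059 , 0.73591112]), 'torque': array([ 0.01639476,  0.03763504, -0.00844447]), 'finger_force': 0.0, 'width': 1.0048803503496426}
```

View pics/top1.png

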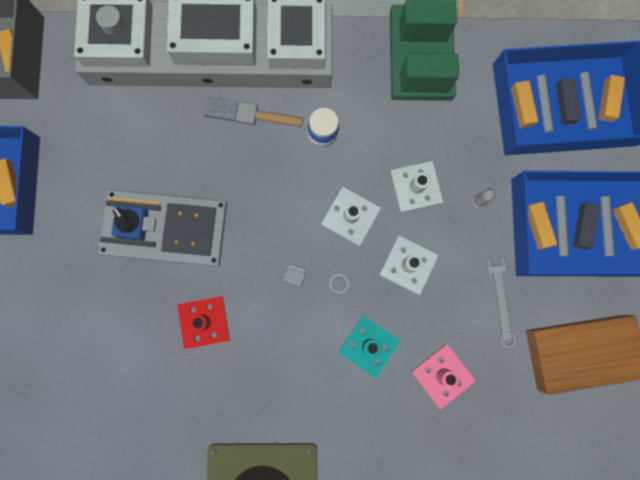

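The fixture is at about (165,228), with the knob at (125,218). There are three bare aluminium flanges, at (350,215), (416,186) and (409,264). The red, turquoise and pink ones are look-alikes. I'll enlarge the flanges and the fixture.

```bash
python3 - <<'E'
from h import *
c=np.load('top.npz')['color'][:,:,::-1]
r=lambda i,w,h:cv2.resize(i,(w,h),interpolation=cv2.INTER_CUBIC)
cv2.imwrite('pics/c1.png',r(c[150:300,310:450],560,600))
cv2.imwrite('pics/c2.png',r(c[180:275,95:230],135*5,95*5))
E
```

```text
(no output)
```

View pics/c1.png

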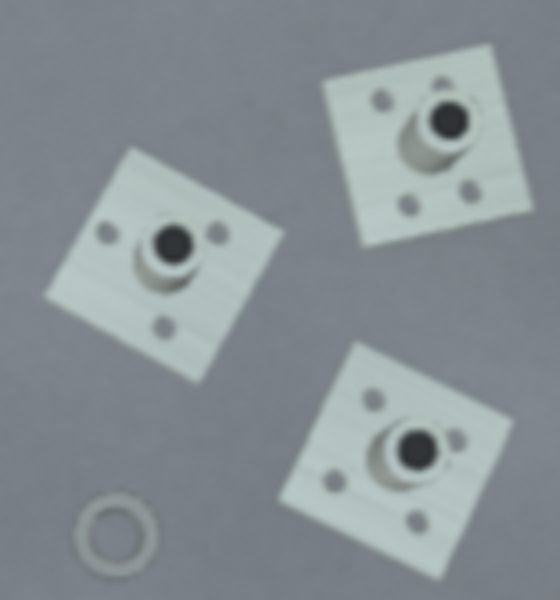

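View pics/c2.png

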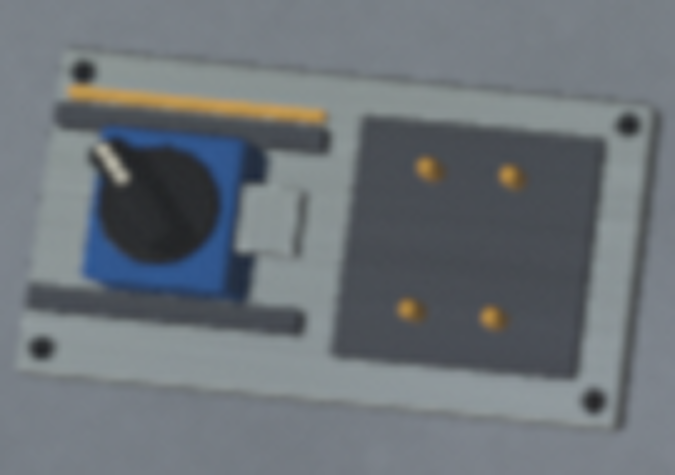

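The left one (c1, 165,265) has three holes, so it is C. The lower right one (395,460) has a square pattern with 92 and 91 px sides, so it is B. The upper right one, with holes (382,101), (442,85), (471,191) and (408,206), has sides of about 62 and 108 px. That rectangle makes it **A**. In c2 the stud plate corners are (364,115), (606,140), (578,378) and (332,355), and the slide lies to the left.

```bash
python3 - <<'E'
from h import *
P=lambda l,s,o,z:np.array([px2w('top',x/s+o[0],y/s+o[1],z)[:2] for x,y in l])
ang=lambda d:np.degrees(np.arctan2(d[1],d[0]))
o=(310,150)
K=P([(490,44),(533,209),(363,246),(322,80)],4,o,.01);H=P([(382,101),(442,85),(471,191),(408,206)],4,o,.01)
print('A corners',K.mean(0),'holes',H.mean(0),'dot',P([(450,120)],4,o,.064))
print('long axis',ang(H[3]-H[0]),ang(H[2]-H[1]),'edge',ang(K[1]-K[0]),ang(K[2]-K[3]), np.linalg.norm(K[1]-K[0]),np.linalg.norm(H[3]-H[0]))
o=(95,180)
K=P([(364,115),(606,140),(578,378),(332,355)],5,o,.028);S=P([(428,169),(511,176),(491,318),(410,309)],5,o,.044)
print('plate',K.mean(0),S.mean(0))
print('x axis',ang(K[3]-K[0]),ang(K[2]-K[1]),ang(S[3]-S[0]),ang(S[2]-S[1]),'-y',ang(K[1]-K[0]),ang(K[2]-K[3]))
print('knob disc',P([(160,205)],5,o,.064),'bar mark',P([(110,160)],5,o,.09))
for z,l in((.01,[(350,215),(409,264)]),(.035,[(323,124)]),(.04,[(484,197)])): print(P(l,1,(0,0),z))
from scipy.spatial.transform import Rotation as R
print(R.from_quat(env.get_state()['ee_rot']).as_matrix())
E
```

```text
A corners [ 0.60088516 -0.3030687 ] holes [ 0.60021394 -0.30236781] dot [[ 0.6006197  -0.30366453]]
long axis -167.49660911619713 -166.32573226583213 edge -167.216183465412 -167.34473516443165 0.08760109522720153 0.055413107086117706
plate [0.50802386 0.1478441 ] [0.50702867 0.14837585]
x axis 174.84337990927781 174.98972815024888 174.89781078454928 173.96810810292283 -y -95.70026004073671 -95.19984576358368
knob disc [[0.51792759 0.25668976]] bar mark [[0.53040355 0.26737869]]
[[ 0.54085169 -0.16741726]
 [ 0.44297994 -0.28379667]]
[[ 0.72090316 -0.11264971]]
[[ 0.57291835 -0.42951996]]
[[-9.51490574e-01  3.07677653e-01 -3.85200716e-04]
 [ 3.07677860e-01  9.51489132e-01 -1.66309307e-03]
 [-1.45182278e-04 -1.70093511e-03 -9.99998543e-01]]
```

Call:
{"op": "servo_tool", "data": {
  "deltas": "0 0 -30 34 -38 0 1;0 0 -30 34 -38 0 1;0 0 -30 34 -38 0 1;0 0 -30 34 -38 0 1;0 0 -30 34 -38 0 1;0 0 -30 34 -38 0 1;0 0 -30 34 -38 0 1;0 0 -30 34 -38 0 1;0 0 -59 40.8 -89.7 -1 1;0 0 -59 40.8 -89.7 -1 1;0 0 -59 40.8 -89.7 -1 1;0 0 -59 40.8 -89.7 -1 1;0 0 -59 40.8 -89.7 -1 1;0 0 -59 40.8 -89.7 -1 1;0 0 -59 40.8 -89.7 -1 1;0 0 -59 40.8 -89.7 -1 1;0 0 -59 40.8 -89.7 -1 1;0 0 -59 40.8 -89.7 -1 1;0 0 -59 40.8 -89.7 -1 1;0 0 -59 40.8 -89.7 -1 1",
  "newtons": 60
}}

```text
time_s: 2.1
ee_pos: [0.5966, -0.2892, 0.2211]
ee_rot: [0.622, 0.783, 0.0, -0.0]
ft_force: [1.1, 0.1, -0.8]
width: 0.999
finger_force: 0.0
```

Call:
{"op": "servo_tool", "data": {
  "deltas": "0 0 0 0 0 0 1;0 0 0 0 0 0 1"
}}

```text
time_s: 2.3
ee_pos: [0.5959, -0.2888, 0.2206]
ee_rot: [0.623, 0.782, -0.0, -0.001]
ft_force: [0.1, 1.2, 0.4]
width: 0.999
finger_force: 0.0
```

```bash
python3 - <<'E'
from h import *
from scipy.spatial.transform import Rotation as R
c=snap('wrist','w1');s=env.get_state();print(s['ee_pos'],c['pose']);M=R.from_quat(s['ee_rot']).as_matrix()[:,1];print(np.degrees(np.arctan2(M[1],M[0])))
print(w2px('wrist',[.6005,-.303,.064]))
E
```

```text
wrist ['color', 'mtx', 'pose']
[ 0.59639128 -0.2864979   0.22080676] [[ 0.97492423 -0.21310606 -0.06409798  0.58040304]
 [ 0.22253442  0.9321943   0.28546841 -0.21650763]
 [-0.00108328 -0.29257408  0.95624225  0.36434329]
 [ 0.          0.          0.          1.        ]]
13.07237963689813
[322.30646103 235.91487174]
```

View pics/w1.png

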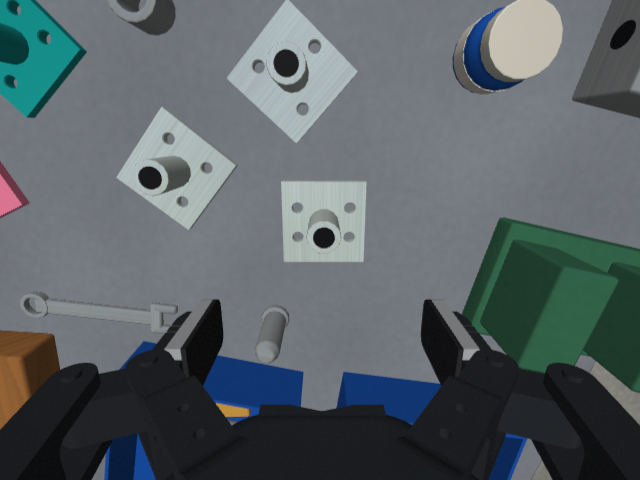

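The flange with the rectangular holes (297,208), (349,208), (297,237), (349,237) stands at (324,222), with its dot at (324,238). The prediction was (322,236), so A is confirmed and aligned with the fingers' closing line.

```bash
python3 - <<'E'
from h import *
print(px2w('wrist',324,238,.064), np.mean([px2w('wrist',*p,.01) for p in((297,208),(349,208),(297,237),(349,237))],0),np.mean([px2w('wrist',*p,.01) for p in((281,182),(366,181),(364,262),(285,262))],0))
from bench import env
print([env.get_state()['ee_pos'] for _ in range(2)])
E
```

```text
[ 0.60246264 -0.30460055  0.064     ] [ 0.60154236 -0.30400704  0.01      ] [ 0.60271301 -0.30429777  0.01      ]
[array([ 0.59639128, -0.2864979 ,  0.22080676]), array([ 0.59639128, -0.2864979 ,  0.22080676])]
```

Call:
{"op": "servo_tool", "data": {
  "deltas": "0 0 0 0.6 -1.6 -5 1;0 0 0 0.6 -1.6 -10 1;0 0 0 0.6 -1.6 -12 1;0 0 0 0.6 -1.6 -12 1;0 0 0 0.6 -1.6 -12 1"
}}

```text
time_s: 2.85
ee_pos: [0.6036, -0.3016, 0.1023]
ee_rot: [0.621, 0.784, 0.001, 0.0]
ft_force: [-0.3, -0.3, 0.5]
width: 1.001
finger_force: 0.0
```

Call:
{"op": "servo_tool", "data": {
  "deltas": "0 0 0 -0.1 -0.2 -4 1;0 0 0 -0.1 -0.2 -7.9 1;0 0 0 -0.1 -0.2 -7.9 1;0 0 0 -0.1 -0.2 -7.9 0;0 0 0 -0.1 -0.2 -7.9 0;0 0 0 -0.1 -0.2 -7.9 0;0 0 0 -0.1 -0.2 -7.9 0;0 0 0 -0.1 -0.2 -7.9 0;0 0 0 -0.1 -0.2 -7.9 0;0 0 0 -0.1 -0.2 -7.9 0;0 0 0 -0.1 -0.2 -7.9 0;0 0 0 -0.1 -0.2 -7.9 0",
  "newtons": 70
}}

```text
time_s: 4.05
ee_pos: [0.6029, -0.306, 0.025]
ee_rot: [0.622, 0.783, 0.0, 0.002]
ft_force: [-1.1, 0.2, 7.6]
width: 0.361
finger_force: 69.2
```

Call:
{"op": "servo_tool", "data": {
  "deltas": "0 0 0 0 0 4 0;0 0 0 0 0 8 0;0 0 0 0 0 12 0;0 0 -5 -2.5 5 12 0;0 0 -9 -5 10 12 0;0 0 -13 -7 15 12 0;0 0 -18 -9.5 20 12 0;0 0 -18 -9.5 24 12 0;0 0 -18 -9.5 28 12 0;0 0 -18 -9.5 31 12 0;0 0 -18 -9.5 33 12 0;0 0 -18 -9.5 34 12 0;0 0 -18 -9.5 34 12 0;0 0 -18 -9.5 34 12 0;0 0 -18 -9.5 34 12 0"
}}

```text
time_s: 5.55
ee_pos: [0.5068, 0.0325, 0.1427]
ee_rot: [0.738, 0.675, -0.0, 0.0]
ft_force: [-0.8, -0.5, -3.8]
width: 0.361
finger_force: 70.9
```

```bash
python3 - <<'E'
from h import *
from scipy.spatial.transform import Rotation as R
c=snap('wrist','w2');s=env.get_state();print(s['ee_pos'],s['ft_force'],s['width']);M=R.from_quat(s['ee_rot']).as_matrix()[:,1];print(np.degrees(np.arctan2(M[1],M[0])))
for x,y in((27.7,16),(27.7,-16),(-27.7,16),(-27.7,-16)):
    a=np.radians(-5.2);print(w2px('wrist',[.5075+(x*np.cos(a)-y*np.sin(a))/1e3,.148+(x*np.sin(a)+y*np.cos(a))/1e3,.045]))
E
```

```text
wrist ['color', 'mtx', 'pose']
[0.50679099 0.03272639 0.14261943] [-0.01168958 -0.65527573 -4.50095975] 0.3569746059548437
-5.091628442944105
[348.76676603  39.58966118]
[347.56685919  94.76057108]
[260.33393795  39.48077201]
[262.86292302  94.66070168]
```

View pics/w2.png

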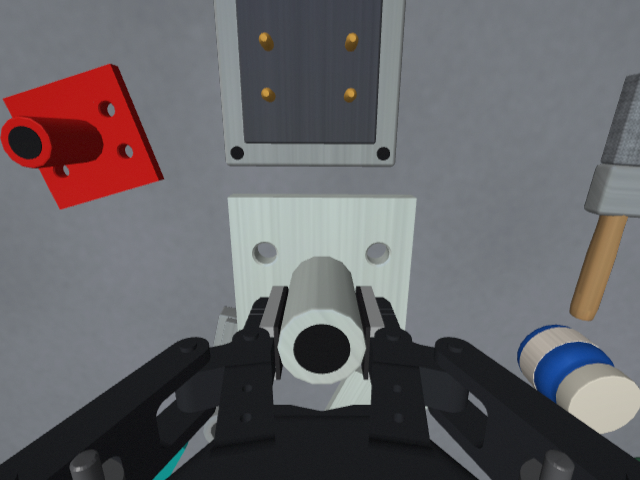

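Flange A hangs level from the gripper: holes at (264,252) and (377,252), far edge from (228,197) to (416,197). The studs show at (265,40), (351,40), (267,94) and (350,94). I'll enlarge these for exact pixels.

```bash
python3 - <<'E'
from h import *
c=np.load('wrist.npz')['color'][:,:,::-1]
r=lambda i:cv2.resize(i,None,fx=5,fy=5,interpolation=cv2.INTER_CUBIC)
a=r(c[20:110,245:375]);cv2.imwrite('pics/s.png',a)
b=cv2.resize(c[185:275,220:425],None,fx=3.9,fy=3.9,interpolation=cv2.INTER_CUBIC);cv2.imwrite('pics/f.png',b)
E
```

```text
(no output)
```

View pics/s.png

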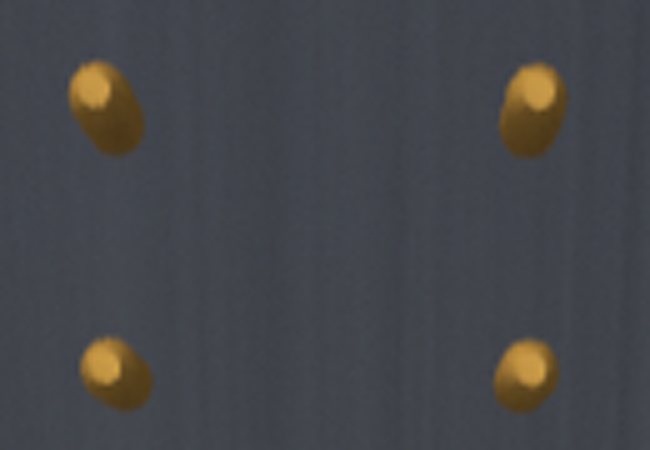

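View pics/f.png

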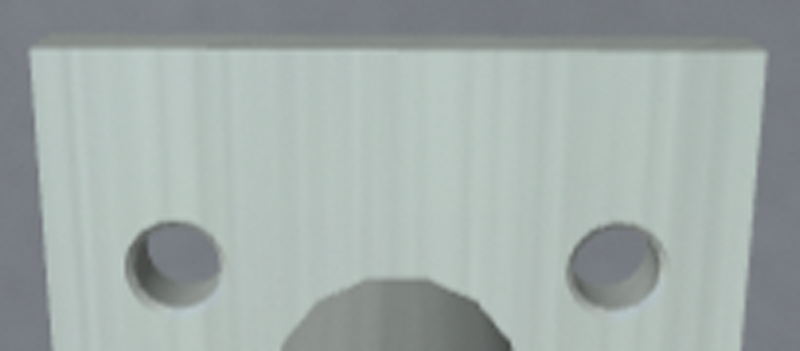

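```bash
python3 - <<'E'
from h import *
P=lambda l,s,o,z:np.array([px2w('wrist',(x+.5)/s-.5+o[0],(y+.5)/s-.5+o[1],z)[:2] for x,y in l])
ang=lambda d:np.degrees(np.arctan2(d[1],d[0]))
S=P([(94,88),(540,90),(107,368),(530,370)],5,(245,20),.045)
print('studs',S.mean(0),'ang',ang(S[1]-S[0]),ang(S[3]-S[2]),ang(S[0]-S[2])-90,ang(S[1]-S[3])-90,np.linalg.norm(S[1]-S[0]),np.linalg.norm(S[0]-S[2]))
for z in(.128,.13,.132):
    H=P([(174,265),(615,265.5)],3.9,(220,185),z);E=P([(32,47),(767,50)],3.9,(220,185),z)
    a=np.radians(ang(H[1]-H[0]));y=np.array([-np.sin(a),np.cos(a)])
    print(z,'hole pitch',np.linalg.norm(H[1]-H[0]),'edge',np.linalg.norm(E[1]-E[0]),'ang',ang(H[1]-H[0]),ang(E[1]-E[0]))
    f=H.mean(0)-.016*y;print(' centre',f,E.mean(0)-.044*y,'move',(S.mean(0)-f)*100)
print(px2w('wrist',321,349,.184))
E
```

```text
studs [0.50968419 0.14879608] ang -5.364907300530481 -5.388000130153809 -5.00479714732127 -5.916509420227868 0.0557882831322929 0.0323814036112777
0.128 hole pitch 0.05551000831985936 edge 0.08805038584823648 ang -5.2063345030411385 -5.373250606871911
 centre [0.50768483 0.03531297] [0.50823521 0.03476514] move [ 0.19993669 11.34831078]
0.13 hole pitch 0.0548085394992337 edge 0.08693771081564247 ang -5.206334503041136 -5.373250606871897
 centre [0.5077527  0.03601322] [0.50826401 0.03511994] move [ 0.19314971 11.27828619]
0.132 hole pitch 0.05410707067860794 edge 0.0858250357830483 ang -5.206334503041151 -5.373250606871903
 centre [0.50782057 0.03671347] [0.50829282 0.03547474] move [ 0.18636274 11.2082616 ]
[0.50790856 0.03549289 0.184     ]
```

Call:
{"op": "servo_tool", "data": {
  "deltas": "0 0 0 0.15 4 0 0;0 0 0 0.15 8 0 0;0 0 0 0.15 10.5 0 0;0 0 0 0.15 11.35 0 0;0 0 0 0.15 11.35 -2 0;0 0 0 0.15 11.35 -4 0;0 0 0 0.15 11.35 -5.5 0;0 0 0 0.15 11.35 -6.6 0;0 0 0 0.15 11.35 -6.6 0;0 0 0 0.15 11.35 -6.6 0;0 0 0 0.15 11.35 -6.6 0"
}}

```text
time_s: 6.7
ee_pos: [0.509, 0.148, 0.0773]
ee_rot: [0.737, 0.676, 0.001, 0.0]
ft_force: [0.1, 0.1, -4.5]
width: 0.359
finger_force: 70.8
```

```bash
python3 - <<'E'
from h import *
c=snap('wrist','w3');s=env.get_state();print(s['ee_pos'],s['ft_force'])
i=c['color'][:,:,::-1][170:300,200:440];cv2.imwrite('pics/w3c.png',cv2.resize(i,None,fx=3.3,fy=3.3,interpolation=cv2.INTER_CUBIC))
E
```

```text
wrist ['color', 'mtx', 'pose']
[0.50895385 0.14813637 0.07735382] [-0.1059178  -0.00800309 -3.68505012]
```

View pics/w3c.png

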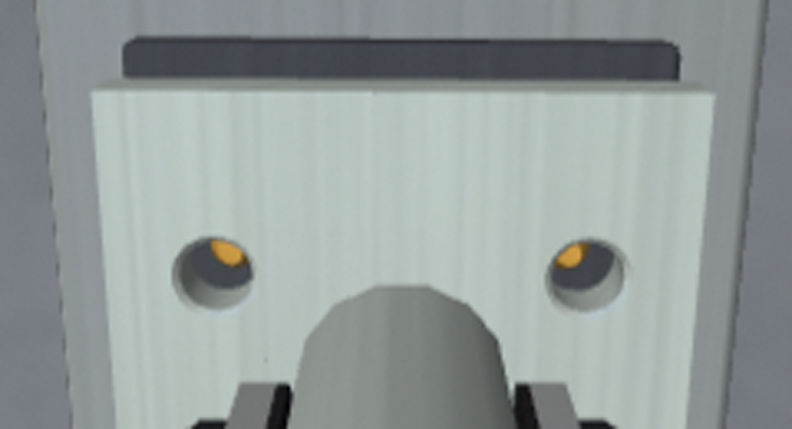

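Through the holes, at crop (213,274) and (586,274), the stud tips show at (228,253) and (570,255). They are symmetric in x, so I only need to check y.

```bash
python3 - <<'E'
from h import *
P=lambda l,z:np.array([px2w('wrist',(x+.5)/3.3-.5+200,(y+.5)/3.3-.5+170,z)[:2] for x,y in l])
S=P([(228,252),(570,254)],.045)
for z in(.06,.062,.064):
    H=P([(213,274),(586,274)],z);E=P([(93,90),(713,92)],z);print(z,np.linalg.norm(H[1]-H[0]),np.linalg.norm(E[1]-E[0]),(S.mean(0)-H.mean(0))*1e3,E.mean(0))
print(np.linalg.norm(S[1]-S[0]),S.mean(0),P([(123,40),(680,42)],.028).mean(0))
E
```

```text
0.06 0.056426690779916494 0.0892992455747867 [-0.23112688 -1.58165377] [0.51416321 0.19350116]
0.062 0.05572588569839149 0.08819017176219604 [-0.29467701 -2.27891959] [0.51418983 0.19385378]
0.064 0.05502508061686655 0.08708109794960528 [-0.35822714 -2.97618541] [0.51421644 0.19420639]
0.05623236125436265 [0.51095836 0.16416941] [0.51422306 0.1964383 ]
```

Call:
{"op": "servo_tool", "data": {
  "deltas": "0 0 0 -0.03 -0.16 0 0;0 0 0 -0.03 -0.16 0 0;0 0 0 -0.03 -0.16 -0.4 0;0 0 0 -0.03 -0.16 -0.8 0;0 0 0 -0.03 -0.16 -1.2 0;0 0 0 -0.03 -0.16 -1.2 0"
}}

```text
time_s: 7.35
ee_pos: [0.5074, 0.1465, 0.0638]
ee_rot: [0.737, 0.676, -0.001, -0.0]
ft_force: [-0.8, -0.4, -3.9]
width: 0.357
finger_force: 70.8
```

Call:
{"op": "servo_tool", "data": {
  "deltas": "0 0 0 0 0 -0.4 0;0 0 0 0 0 -0.7 0;0 0 0 0 0 -1 0;0 0 0 0 0 -1.1 0;0 0 0 0 0 -1.1 0"
}}

```text
time_s: 7.85
ee_pos: [0.5079, 0.1466, 0.0534]
ee_rot: [0.737, 0.676, -0.0, -0.0]
ft_force: [0.7, 0.2, -5.0]
width: 0.362
finger_force: 70.8
```

Call:
{"op": "servo_tool", "data": {
  "deltas": "0 0 0 0 0 -0.1 0;0 0 0 0 0 -0.2 0;0 0 0 0 0 -0.2 0"
}}

```text
time_s: 8.15
ee_pos: [0.508, 0.1467, 0.0529]
ee_rot: [0.737, 0.676, 0.001, 0.0]
ft_force: [-3.1, -0.4, 8.0]
width: 0.355
finger_force: 72.1
```

Contact at the expected height, so the flange is seated. I'll release and rise.

Call:
{"op": "servo_tool", "data": {
  "deltas": "0 0 0 0 0 0.1 0.5;0 0 0 0 0 0.1 1;0 0 0 0 0 0.1 1;0 0 0 0 0 0.1 1;0 0 0 0 0 0.1 1;0 0 0 0 0 0.1 1;0 0 0 0 0 4 1;0 0 0 0 0 8 1;0 0 0 0 0 12 1;0 0 0 0 0 14 1;0 0 0 0 0 14 1;0 0 0 0 0 14 1"
}}

```text
time_s: 9.35
ee_pos: [0.5077, 0.1467, 0.1915]
ee_rot: [0.737, 0.676, 0.0, -0.0]
ft_force: [0.7, -0.3, -0.2]
width: 1.001
finger_force: 0.0
```

```bash
python3 - <<'E'
from h import *
c=snap('wrist','w4');s=env.get_state();print(s['ee_pos'],s['joints'])
E
```

```text
wrist ['color', 'mtx', 'pose']
[0.50716265 0.14651411 0.19070592] [-0.490931    0.63046928  0.19994094  1.91208921 -0.20309891  0.62011381
 -0.24815272]
```

View pics/w4.png

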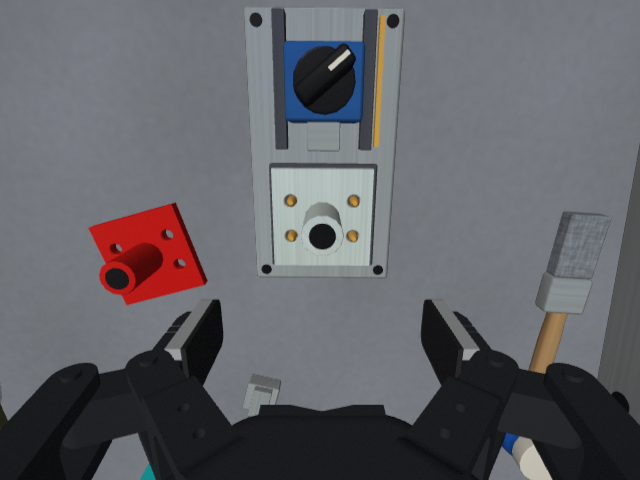

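The flange sits over all four studs, which show at (290,201), (354,201), (291,236) and (352,236). The knob's disc is centred at about (324,80), with its bar from about (305,103) to (349,51).

```bash
python3 - <<'E'
from h import *
a=np.radians(-5.3);x=np.array([np.cos(a),np.sin(a)]);y=np.array([-x[1],x[0]]);c=np.array([.5085,.1485])
print('disc',px2w('wrist',324,80,.064),'bar',px2w('wrist',327,77,.094))
d=px2w('wrist',349,51,.094)-px2w('wrist',305,103,.094);print('bar ang',np.degrees(np.arctan2(d[1],d[0])),np.linalg.norm(d))
for u,v in((323,150),(308,150),(339,150)): print('nose',(px2w('wrist',u,v,.041)[:2]-c)@y)
for th in(0,.1,.15): print(th,'knob',c+(.11-.02*th)*y,'bar ang',-5.3+np.degrees(.7-th))
for th in(0,.05,.1,.15): print(w2px('wrist',[*(c+(.11-.02*th)*y),.094]))
print('end',c+(.11-.028)*y)
E
```

```text
disc [0.5201662  0.25820962 0.064     ] bar [0.52169199 0.25564904 0.094     ]
bar ang 42.37125246043108 0.04165724191243908
nose 0.06008677866606773
nose 0.06001018825155978
nose 0.06016847382022569
0 knob [0.51866076 0.25802972] bar ang 34.80704565915762
0.1 knob [0.51847602 0.25603827] bar ang 29.07746770784939
0.15 knob [0.51838365 0.25504254] bar ang 26.212678732195272
[321.99889059  73.4054999 ]
[321.98883007  75.11139826]
[321.97879632  76.81275637]
[321.96878924  78.50959233]
end [0.51607439 0.23014943]
```

Call:
{"op": "servo_tool", "data": {
  "deltas": "0 0 40 1.15 4 0 1;0 0 40 1.15 8 0 1;0 0 40 1.15 11 0 1;0 0 40 1.15 11 0 1;0 0 40 1.15 11 0 1;0 0 80 1.15 11 0 1;0 0 80 1.15 11 0 1;0 0 80 1.15 11 0 1;0 0 80 1.15 11 0 1;0 0 80 1.15 11 0 1;0 0 127 1.15 11 0 1;0 0 127 1.15 11 0 1;0 0 127 1.15 11 0 1;0 0 127 1.15 11 0 1;0 0 127 1.15 11 0 1;0 0 127 1.15 11 0 1;0 0 127 1.15 11 0 1;0 0 127 1.15 11 0 1;0 0 127 1.15 11 0 1"
}}

```text
time_s: 11.3
ee_pos: [0.5191, 0.2564, 0.1909]
ee_rot: [-0.276, 0.961, -0.0, -0.001]
ft_force: [-0.2, 0.1, 0.4]
width: 0.999
finger_force: 0.0
```

```bash
python3 - <<'E'
from h import *
from scipy.spatial.transform import Rotation as R
c=snap('wrist','w5');s=env.get_state();M=R.from_quat(s['ee_rot']).as_matrix()[:,1];print(s['ee_pos'],s['joints'],np.degrees(np.arctan2(M[1],M[0])))
print(w2px('wrist',[.519,.257,.094]))
E
```

```text
wrist ['color', 'mtx', 'pose']
[0.51920351 0.2565549  0.19110434] [-0.29080241  0.70353529 -0.42632512  1.74121691  0.38891431  0.78233992
  1.22253914] 122.03124495680636
[323.70496916 240.10943157]
```

View pics/w5.png

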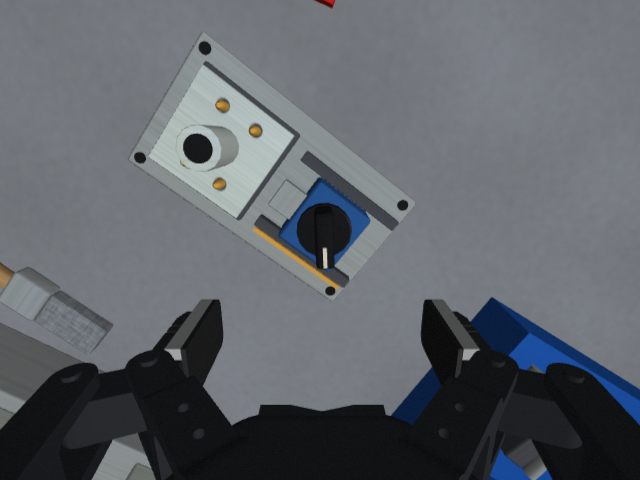

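The bar runs upright from (323,206) to (325,268). Its centre, (324,238), matches the prediction (324,240), so the hand is aligned. I'll descend and grip.

Call:
{"op": "servo_tool", "data": {
  "deltas": "0 0 0 0 0 -5 1;0 0 0 0 0 -9 1;0 0 0 0 0 -11.5 1;0 0 0 0 0 -12.3 1;0 0 0 0 0 -12.3 1;0 0 0 0 0 -12.3 0;0 0 0 0 0 -12.3 0;0 0 0 0 0 -12.3 0;0 0 0 0 0 -12.3 0;0 0 0 0 0 -12.3 0;0 0 0 0 0 -12.3 0;0 0 0 0 0 -12.3 0;0 0 0 0 0 -12.3 0;0 0 0 0 0 -12.3 0;0 0 0 0 0 -12.3 0",
  "newtons": 50
}}

```text
time_s: 12.85
ee_pos: [0.5191, 0.2578, 0.0693]
ee_rot: [-0.277, 0.961, 0.001, 0.0]
ft_force: [-2.3, 0.5, 6.2]
width: 0.149
finger_force: 50.7
```

Call:
{"op": "servo_tool", "data": {
  "deltas": "0 0 -5 -0.02 -0.17 0 0;0 0 -10 -0.03 -0.35 0 0;0 0 -15 -0.05 -0.52 0 0;0 0 -20 -0.06 -0.70 0 0;0 0 -25 -0.08 -0.87 0 0;0 0 -30 -0.10 -1.04 0 0;0 0 -35 -0.11 -1.22 0 0;0 0 -40 -0.13 -1.39 0 0;0 0 -40 -0.13 -1.39 0 0"
}}

```text
time_s: 13.75
ee_pos: [0.5179, 0.2437, 0.0693]
ee_rot: [0.07, 0.998, 0.001, 0.0]
ft_force: [-1.2, 1.3, 6.4]
width: 0.155
finger_force: 50.8
```

Call:
{"op": "servo_tool", "data": {
  "deltas": "0 0 -5 -0.02 -0.17 0 0;0 0 -10 -0.03 -0.35 0 0;0 0 -15 -0.05 -0.52 0 0;0 0 -20 -0.06 -0.70 0 0;0 0 -25 -0.08 -0.87 0 0;0 0 -30 -0.10 -1.04 0 0;0 0 -34 -0.11 -1.18 0 0;0 0 -37 -0.12 -1.29 0 0;0 0 -37 -0.12 -1.29 0 0"
}}

```text
time_s: 14.65
ee_pos: [0.5166, 0.2307, 0.0693]
ee_rot: [0.382, 0.924, 0.0, -0.0]
ft_force: [-2.4, 1.7, 6.2]
width: 0.158
finger_force: 51.0
```

```bash
python3 - <<'E'
from h import *
from scipy.spatial.transform import Rotation as R
s=env.get_state();M=R.from_quat(s['ee_rot']).as_matrix()[:,1];print(s['torque'],s['ft_force'],np.degrees(np.arctan2(M[1],M[0])))
E
```

```text
[ 0.16475577  0.49313554 -0.09431931] [-2.41712718  1.67357894  6.16698813] 45.05181832819527
```

Call:
{"op": "servo_tool", "data": {
  "deltas": "0 0 -2 0 -0.06 0 0;0 0 -4 -0.01 -0.08 0 0;0 0 -4 -0.01 -0.08 0 0"
}}

```text
time_s: 14.95
ee_pos: [0.5167, 0.2301, 0.0694]
ee_rot: [0.412, 0.911, 0.0, 0.0]
ft_force: [-2.2, 0.2, 7.4]
width: 0.153
finger_force: 58.3
```

```bash
cat > t.py <<'E'
from h import *
from scipy.spatial.transform import Rotation as R
s=env.get_state();M=R.from_quat(s['ee_rot']).as_matrix()[:,1];print(s['torque'],s['ft_force'],s['ee_pos'],np.degrees(np.arctan2(M[1],M[0])))
E
python3 t.py
```

```text
[0.06664296 0.36469485 1.02442829] [-2.20104179  0.22682878  7.35569287] [0.51666763 0.23011766 0.06935744] 41.370208141993785
```

Torque rose to 1.0 N m with about 3° of overdrive, so the knob is on its stop. I'll release and rise.

Call:
{"op": "servo_tool", "data": {
  "deltas": "0 0 -4 -0.01 -0.04 0 0;0 0 -4 0 0 0 0.3;0 0 -4 0 0 0 0.6;0 0 -4 0 0 0 0.6;0 0 -4 0 0 0 0.6;0 0 -4 0 0 3 0.6;0 0 -4 0 0 7 0.6;0 0 -4 0 0 11 0.6;0 0 -4 0 0 14 0.6;0 0 -4 0 0 14 0.6;0 0 -4 0 0 14 0.6"
}}

```text
time_s: 16.05
ee_pos: [0.5169, 0.2289, 0.2089]
ee_rot: [0.446, 0.895, 0.0, 0.0]
ft_force: [-0.7, -0.3, 0.1]
width: 0.602
finger_force: 0.0
```

```bash
python3 t.py; python3 - <<'E'
from h import *
snap('top','top2'); c=snap('wrist','w6')
y=np.array([.0924,.9957]);o=np.array([.5085,.1485])
# blue block extent along the plate's y axis, at z=.056, wrist and top views
for n in('top','wrist'):
    im=np.load(n+'.npz')['color']; hsv=cv2.cvtColor(im,cv2.COLOR_RGB2HSV); m=(hsv[...,0]>100)&(hsv[...,0]<125)&(hsv[...,1]>130)
    pts=[px2w(n,u,v,.056)[:2]-o for v,u in zip(*np.nonzero(m))]; pts=np.array([p for p in pts if abs(p@[.9957,-.0924])<.032 and .03<p@y<.16])
    print(n,len(pts),np.percentile(pts@y,[1,50,99]) if len(pts) else '')
    # brass stud pixels, expected at z=.045
    m=(hsv[...,0]>10)&(hsv[...,0]<25)&(hsv[...,1]>120); p=np.array([px2w(n,u,v,.045)[:2]-o for v,u in zip(*np.nonzero(m))]); p=p[np.abs(p).max(1)<.05]
    print(' brass',[(round(float(a),3),round(float(b),3)) for a,b in ((q.mean(0)) for sx in(1,-1) for sy in(1,-1) for q in [p[(np.sign(p[:,0])==sx)&(np.sign(p[:,1])==sy)]] if len(q))])
E
```

```text
[-0.03708757 -0.01987717  0.01870967] [-0.70683602 -0.26198096  0.0678823 ] [0.516912   0.22890677 0.20889826] 37.07340175700048
top ['color', 'mtx', 'pose']
wrist ['color', 'mtx', 'pose']
top 414 [0.0558033  0.07353796 0.10864914]
 brass [(0.028, 0.014), (0.025, -0.018), (-0.027, 0.019), (-0.03, -0.012)]
wrist 2030 [0.05556037 0.09553907 0.11196634]
 brass [(0.028, 0.017), (0.026, -0.014), (-0.026, 0.022), (-0.028, -0.01)]
```

```bash
python3 -c "
from bench import env
print(env.close_job())"
```

```text
the job is handed in; nothing more can be done
None
```

I lowered flange A (the rectangular hole pattern) over the four studs onto the stud plate, wound the clamp slide in to its stop with the knob, let go and handed the job in at about 16 s; torque and camera measurements agreed that the slide is fully in, and the verdict was not shown.

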